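# Set and lock the filter ring of a gem viewer

### The arm

A 7-joint arm with a two-finger parallel gripper is mounted at the origin on a cart in front of the work surface, level with it; the furniture and walls round the work are solid. World frame = base frame: x ahead of the robot, y to its left, z up, the work surface at z = 0. Lengths are in m, angles in rad, forces in N, time in s.
With the tool pointing down it reaches from about 0.425 to 0.95 m from the base axis. Payload 4.7 kg.
Tool frame: the origin (TCP) lies between the finger pads; the fingertips stand 17 mm ahead of it and the grasp point (between the pads) lies 2 mm behind it (tip_extent is the distance from the TCP to the fingertips, in m); z points along the fingers, y is the line along which they close (so a half turn about z gives the same grasp; the last joint's range is limited). The gripper opens to 85 mm and grips with 20 to 120 N. Pads are 22 mm wide; open, the fingers measure 114 mm over their backs; the gripper's body (76 mm by 85 mm) begins 54 mm behind the grasp point. The pads swing forward as they close: fully open they stand 13 mm farther back than shut.
Start: joints at [-1.378, 0.469, -0.049, 1.532, 0.024, 1.141, -0.082], TCP at [0.148, 0.658, 0.248] pointing down, gripper open.
Joint ranges: [-2.59, 2.59], [-0.33, 1.99], [-1.39, 1.29], [0.1, 2.45], [-1.04, 4.18], [0.21, 1.99], [-2.66, 2.66]. Speed limits (rad/s): [2.57, 2.57, 3.14, 3.14, 3.14, 3.14, 3.14].

### API

Orientations are given as a unit quaternion [w, x, y, z].
In Python, from plant import * gives the robot as it stands. The module is installed in compiled form; this text tells all that it offers. Calls block until the motion is done:
- movep(position, orientation): joint-space move of the TCP to a pose.
- line_to(position, attitude=None, speed=0.15, until_force=None): straight line of the TCP; attitude=None keeps the orientation; speed is the mean speed in m/s. With until_force (N) it stops when the force on the tool has changed by that much, and returns True; else False.
- move_joints(angles): joint-space move.
- ungrasp() and grasp(squeeze=None): open the fingers fully, or close them until they stop; squeeze is the grip in N (None keeps the last).
- wait(seconds).
- inverse_kinematics(position, orientation): joint angles nearest the present ones, or None.
- get_image(name): name is "side" or "top"; returns a dict with "color" (384x512x3 uint8, red, green, blue), "depth" (384x512 float32, m along the optical axis (not along the pixel's ray), 0 where there is no reading), "mtx" (3x3 intrinsics, pixels), "extrinsics" (4x4, takes a point from camera to world coordinates). Camera axes: x right, y down, z forward; pixel columns grow to the right and rows downward; lengths in m; the calibration is good to about 2 mm. A picture is of the moment at which its call begins.
A pose or a line that the arm cannot do raises Unreachable and nothing moves.
- hand_in(): hands the job in; it is judged then, once.
Readings, each from a call of its own:
- get_time_s(): time.
- get_qpos(): joint angles.
- get_joint_velocities(): joint speeds.
- get_effort(): joint torques, N m.
- get_position(): TCP position.
- get_tcp_rot(): TCP orientation.
- get_ft_force(): force on the tool from outside, world axes, zero at the start.
- get_wrist_torque(): the same for the moment, N m.
- get_width(): finger opening in m.
- get_grip_force(): force on a finger pad.
Only numpy, scipy, OpenCV 4.12 (cv2) and the standard library are available. Lean on these libraries where they do the work, as an engineer would, in place of code of your own. Each camera call takes 0.05 s, during which the arm holds its last target. There are 200 camera calls.

### The job

Turn the ring of the gem viewer until its pointer lug clicks in exactly opposite the raised pointed mark on the base, then push the lock slide fully home into the ring's notch so that the ring is locked there. Leave the pot, the pliers and the steel block where they lie.

Things in the scene. Friction and masses are not known exactly. Their poses are not given: they have to be found in the camera images.
- viewer: Gem viewer fixed to the table: grey base 120 mm (x) by 220 mm (y -134 to +86 mm), 20 mm thick, with a fixed upright black barrel 43 mm across, top at 85 mm, glass on top. Origin on the barrel's axis at table height, z up. The raised mark, a steel block with a pointed nose, is on the base at +y; ticks show other stops; the lock slide lies at -y between low rails (tops 33 mm, 37 mm over both).
- collar_grip (a point): Point on the barrel's axis 54 mm above the table, at gripping height of the ring: knurled aluminium, 56 mm in diameter from 34 to 68 mm above the table; below that (25 to 34 mm) a flange 92 mm in diameter with one notch, 16 mm wide, diametrically across from the lug. The point turns with the ring; its +y axis points to the lug.
- lug_tip (a point): Tip of the ring's pointer lug, 57 mm from the barrel's axis; the lug is a pointed bar 12 mm wide, from 34 to 48 mm above the table, standing on the flange and running out from the grip.
- mark_tip (a point): Tip of the pointed nose of the raised mark on the base, 59 mm from the barrel's axis in the viewer's +y direction, 35 mm above the table.
- collar (a joint): Turn of the ring (rad), counter-clockwise from above positive; 0 = lug at the mark. Spring stops every 30 degrees (0.524) from -30 to +120 degrees, ends at -0.6 and 2.2; starts near +60 or +90 degrees. About 0.22 N m turns it over the crest between stops; let go within 10 degrees of a stop, it snaps into it.
- slide (a joint): Travel of the lock slide towards the barrel (m), viewer's +y: 0 drawn out, 0.026 fully home; starts at 0 to 6 mm. It stays where it is left (friction about 2 N). Its round tongue (12 mm thick) strikes the flange's rim at about 14 mm unless the ring is at the mark (0), where it enters the notch.
- slide_grip (a point): Point in the middle of the lock slide's black upright grip fin, 54 mm above the table; the fin is 18 mm wide (viewer x), 34 mm long (viewer y) and reaches from 36 to 68 mm above the table. With the slide drawn out it is 104 mm from the barrel's axis at the viewer's -y, and it moves with the slide.
- cream_pot: Bystander: closed round pot with a white lid and a blue band, 69 mm across, 41 mm high, on the table; origin at the centre of its underside.
- red_pliers: Bystander: red-handled pliers lying on the table, 116 x 57 x 9 mm; origin at the centre of the underside.
- bench_block: Bystander: square steel block 64 x 64 x 19 mm on the table; origin at the centre of the underside.

How it is judged:
By the outcome, as a careful person would: the job done as asked, in the order asked, and still so for the second after the job is handed in, with the robot touching nothing.
It also fails if it takes over 48 s, if anything falls off the work surface, if the arm or the gripper's body presses on something with over 40 N, if the wrist force passes 120 N, or if a joint passes its speed limit or range.

## Working session

There is one attempt and no reset: what is moved stays moved. The work goes in short steps, each a Python script; the robot and the scene stay as the last script left them, time stands still between calls to the robot, and variables do not carry over. Pictures are saved under pics/ and viewed, at most 10 in all, crops included, and the job is handed in when it is done.

```bash
mkdir -p pics
python3 - <<'E'
from plant import *
import cv2,numpy as np
for n in("top","side"):
    d=get_image(n);np.savez(n+"0.npz",**d);cv2.imwrite(f"pics/{n}0.png",d["color"][...,::-1])
    print(n,d["mtx"],d["extrinsics"])
print(get_tcp_rot(),get_time_s())
E
```

```text
top [[393.50049649   0.         255.05426872]
 [  0.         393.50049649 189.05310718]
 [  0.           0.           1.        ]] [[ 0.00316616 -0.99415885  0.10788025  0.4775293 ]
 [-0.99997433 -0.00384099 -0.00604814  0.09518624]
 [ 0.00642718 -0.10785833 -0.9941455   0.89662106]
 [ 0.          0.          0.          1.        ]]
side [[402.7004879   0.        260.4331961]
 [  0.        402.7004879 193.8071205]
 [  0.          0.          1.       ]] [[ 0.99995458 -0.00942661 -0.00140545  0.57679941]
 [-0.00494445 -0.63915804  0.76905952 -0.58036251]
 [-0.00814793 -0.76901764 -0.63917562  0.62628284]
 [ 0.          0.          0.          1.        ]]
[-7.27774708e-05  1.10652440e-01  9.93858767e-01 -8.85396502e-04] 0.1
```

View pics/top0.png

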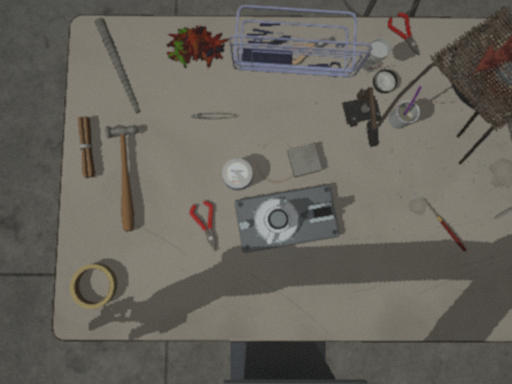

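View pics/side0.png

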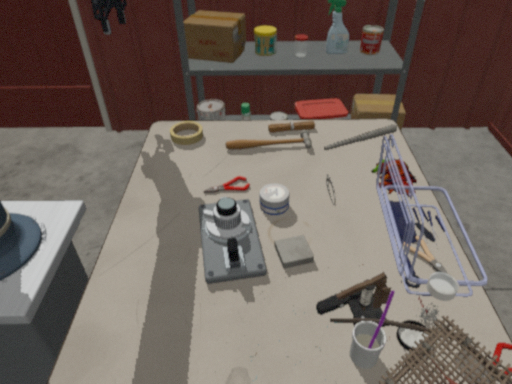

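The top view shows the viewer near (285,218), with the mark on its left at about (246,224) and the slide fin at about (321,211). The pot is at (237,173), the pliers at (205,222) and the steel block at (304,159). I'll enlarge both views.

Run:
```python
import cv2
a=cv2.imread("pics/top0.png")[175:260,225:350];b=cv2.imread("pics/side0.png")[190:285,190:275]
cv2.imwrite("pics/topc.png",cv2.resize(a,None,fx=6,fy=6,interpolation=cv2.INTER_CUBIC))
cv2.imwrite("pics/sidec.png",cv2.resize(b,None,fx=6,fy=6,interpolation=cv2.INTER_CUBIC))
```

```text
(no output)
```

View pics/topc.png

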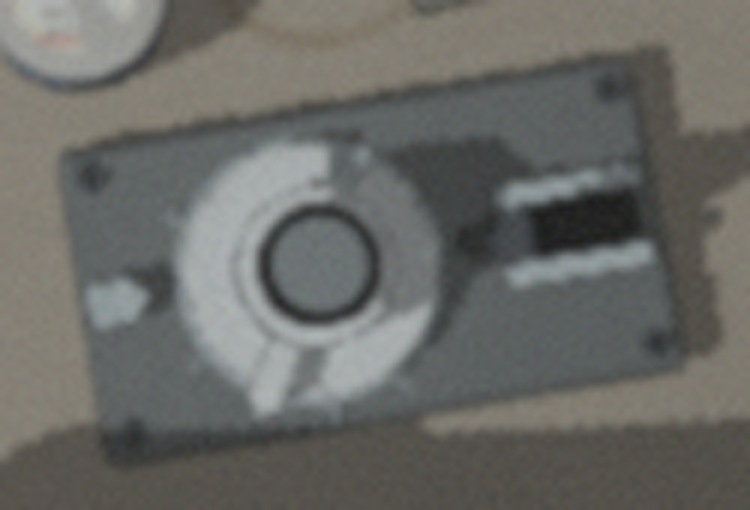

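View pics/sidec.png

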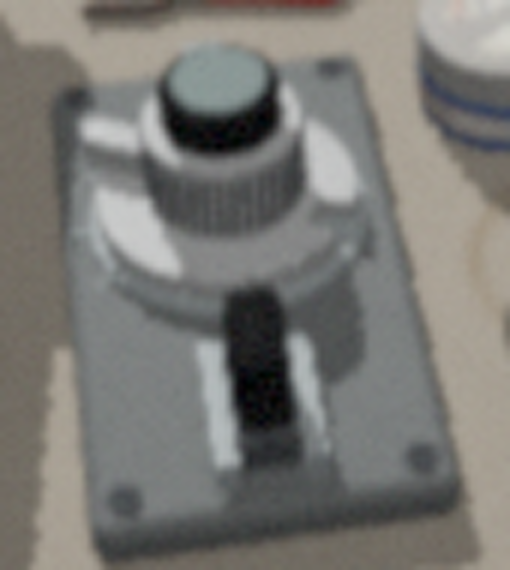

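The top crop shows the glass centre at crop (320,265), the mark nose tip at (150,295), the lug tip at about (265,412) and the fin spanning (530-640,190-250). The base corners are at (62,155), (628,62), (685,365) and (110,465). Next I'll turn these pixels into world positions.

```bash
cat > h.py <<'E'
import numpy as np
def ray(d,u,v,z):
    K,T=d["mtx"],d["extrinsics"];r=T[:3,:3]@np.linalg.solve(K,[u,v,1.]);o=T[:3,3]
    return o+r*(z-o[2])/r[2]
E
python3 - <<'E'
import numpy as np
from h import *
d=np.load("top0.npz");s=np.load("side0.npz")
f=lambda u,v,z:ray(d,225+(u+.5)/6-.5,175+(v+.5)/6-.5,z)
g=lambda u,v,z:ray(s,190+(u+.5)/6-.5,190+(v+.5)/6-.5,z)
c=[f(*p,.02) for p in((62,155),(628,62),(685,365),(110,465))]
ctr=np.mean(c,0);ax=(c[0]-c[1]+c[3]-c[2]);ay=np.arctan2(ax[1],ax[0]);L=np.linalg.norm(ax)/2
e=ax/np.linalg.norm(ax);print("corners",np.round(c,4).tolist(),L);print("centre",ctr,"yaw+y",np.degrees(ay),"origin",ctr+.024*e)
G=f(320,265,.085);print("glass",G,"side",g(220,73,.085))
M=f(150,295,.035);Lg=f(265,412,.048)
for n,p in(("mark",M),("lug",Lg),("fin",f(585,220,.068)),("lug side",g(82,130,.048))):
    v=p-G;print(n,p,np.hypot(v[0],v[1]),np.degrees(np.arctan2(v[1],v[0])))
print("fin side top far/near",g(250,292,.068))
p=f(58,20,.041);print("pot",p)
dd=d["depth"];print("depth glass",dd[219,278],dd[211,323])
E
```

```text
corners [[0.547, 0.1347, 0.02], [0.5826, -0.0768, 0.02], [0.47, -0.0959, 0.02], [0.4329, 0.1161, 0.02]] 0.214890923510779
centre [0.50814686 0.01954877 0.02      ] yaw+y 99.7521899921148 origin [0.50408157 0.04320196 0.02      ]
glass [0.50429127 0.04298796 0.085     ] side [0.50519244 0.04639606 0.085     ]
mark [0.49484877 0.10163808 0.035     ] 0.05940536446133733 99.14597849011584
lug [0.45318791 0.06037488 0.048     ] 0.05398017225765729 161.21013234067127
fin [ 0.5209371  -0.05127571  0.068     ] 0.0957221180888099 -79.98550016687668
lug side [0.45292427 0.05886288 0.048     ] 0.05376413398785761 162.82629593319083
fin side top far/near [ 0.51899122 -0.04104515  0.068     ]
pot [0.59476855 0.13568661 0.041     ]
depth glass 0.80937344 0.83026004
```

The viewer's origin is near (0.5045, 0.0445) and its +y axis points at 99.6°. The lug is at about 160–162°, so the ring is at +60°, and the slide is about 6 mm in. I'll grip the ring with the closing line square to the lug.

```bash
cat >> h.py <<'E'
from plant import *
import cv2
O=np.array([.5046,.0443]);YAW=np.radians(9.6)
EY=np.array([-np.sin(YAW),np.cos(YAW)])
def q(deg):
    p=np.radians((deg+90)/2);return [0,np.cos(p),np.sin(p),0]
def P(xy,z):return [xy[0],xy[1],z]
def st(t=""):print(t,round(get_time_s(),2),np.round(get_position(),4),"F",np.round(get_ft_force(),1),"T",np.round(get_wrist_torque(),2),"w",round(get_width(),4))
def snap(n,f):
    d=get_image(n);np.savez(f+".npz",**d);cv2.imwrite(f"pics/{f}.png",d["color"][...,::-1]);return d
E
python3 - <<'E'
from h import *
movep(P(O,.17),q(69.6));st("above")
print(line_to(P(O,.062),speed=.08,until_force=8));st("down")
grasp(20);st("grip20")
snap("side","s1")
a=cv2.imread("pics/s1.png")[150:290,160:300];cv2.imwrite("pics/s1c.png",cv2.resize(a,None,fx=4,fy=4,interpolation=cv2.INTER_CUBIC))
E
```

```text
above 2.63 [0.5048 0.0453 0.17  ] F [-0.1 -0.5 -0.3] T [ 0.03 -0.08  0.02] w 0.0854
False
down 4.13 [0.505  0.0443 0.0625] F [-0.5  0.   0.3] T [-0.03  0.05  0.01] w 0.085
grip20 4.52 [0.5047 0.0441 0.0625] F [-2.1 -0.6  4.8] T [-0.33  0.41  0.01] w 0.0555
```

View pics/s1c.png

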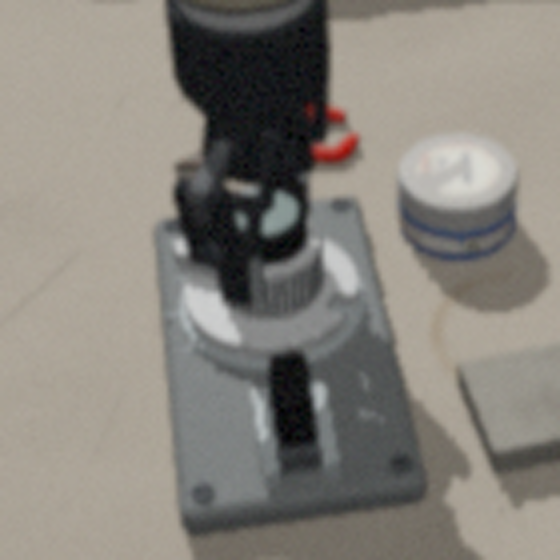

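The picture shows the fingers around the knurled ring, with the near finger at about (235,275) and the glass between them at (280,215). The grip measures 55.5 mm and is well centred with low forces, so I'll turn the ring -60°.

Run:
```python
from h import *
grasp(50)
for a in range(1,7):
    movep(P(O,.062),q(69.6-10*a));st(str(a))
wait(.2);st("held")
ungrasp();st("open")
line_to(P(O,.16),speed=.12)
F=O-EY*.097
line_to(P(F-EY*.06,.2),speed=.2);st("off")
snap("top","t2");snap("side","s2")
a=cv2.imread("pics/t2.png")[175:260,225:350];b=cv2.imread("pics/s2.png")[190:275,175:300]
r=lambda i:cv2.resize(i,None,fx=4.6,fy=3.5*4.6/4.6,interpolation=cv2.INTER_CUBIC)
cv2.imwrite("pics/c2.png",np.vstack([cv2.resize(i,None,fx=3.5,fy=3.5,interpolation=cv2.INTER_CUBIC) for i in(a,b)]))
```

```text
1 5.04 [0.5047 0.0442 0.0628] F [-2.6 -1.3  8.8] T [-0.26  0.56  0.04] w 0.0544
2 5.3 [0.5048 0.0443 0.0628] F [-2.7  0.3  8.3] T [-0.22  0.51 -0.12] w 0.0541
3 5.56 [0.5049 0.0444 0.0628] F [-1.6 -0.3  8.8] T [-0.19  0.55 -0.14] w 0.0546
4 5.82 [0.505  0.0444 0.0628] F [-1.5  0.3  8.6] T [-0.18  0.49  0.03] w 0.0547
5 6.08 [0.5051 0.0445 0.0628] F [-1.7  0.8  8.3] T [ 0.01  0.53 -0.13] w 0.0546
6 6.33 [0.5052 0.0446 0.0628] F [-0.3  0.   8. ] T [-0.01  0.52 -0.07] w 0.0546
held 6.53 [0.5052 0.0445 0.0628] F [-0.3  0.4  7.5] T [ 0.01  0.52 -0.05] w 0.0543
open 6.95 [0.5045 0.0443 0.0619] F [-0.3  0.1 -0.2] T [ 0.02 -0.05 -0.04] w 0.0851
off 8.88 [ 0.5304 -0.1093  0.1993] F [-0.6  0.7 -1.1] T [0.04 0.02 0.02] w 0.0851
```

View pics/c2.png

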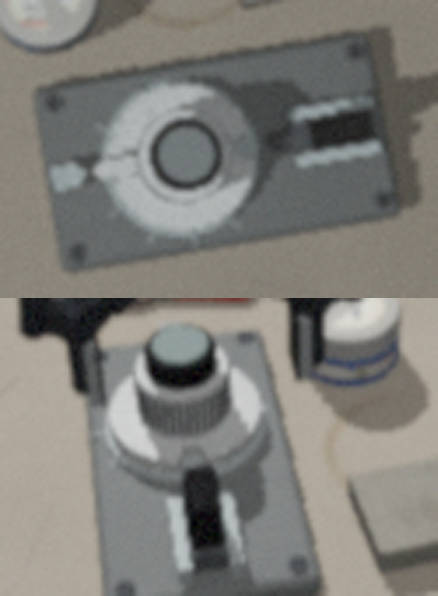

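The lug tip at (92,172) in the upper view faces the mark nose at (88,172), and the notch at (193,458) in the lower view faces the slide. Next I'll grip the fin and push the slide home.

Run:
```python
from h import *
F=O-EY*.0975
line_to(P(F,.14),q(9.6),speed=.12)
print(line_to(P(F,.058),speed=.08,until_force=8));st("down")
grasp(40);st("grip")
print(line_to(P(F+EY*.026,.058),speed=.03,until_force=18));st("pushed")
p=get_position()[:2]-O;print("fin dist along",p@EY,"lat",p@[EY[1],-EY[0]])
```

```text
False
down 11.0 [ 0.5213 -0.052   0.0584] F [ 0.1 -0.1  0.7] T [-0.01  0.01  0.03] w 0.0851
grip 11.62 [ 0.5219 -0.0517  0.0583] F [2.8 0.  0.5] T [ 0.13 -0.41  0.21] w 0.0176
False
pushed 12.64 [ 0.5183 -0.0312  0.0585] F [  8.  -12.3  -4.6] T [-2.23 -1.21  0.38] w 0.0174
fin dist along -0.07674919377573824 lat 0.0008910781426481123
```

Run:
```python
from h import *
F=O-EY*.0975
print(line_to(P(F+EY*.032,.058),speed=.02,until_force=20));st("pushed2")
p=get_position()[:2]-O;print("along",p@EY)
line_to(P(np.array(get_position()[:2]),.058),speed=.02);st("relax")
ungrasp();st("open")
line_to(P(get_position()[:2],.15),speed=.12)
line_to(P(O-EY*.2,.25),speed=.2);st("off")
snap("top","t3");snap("side","s3")
a=cv2.imread("pics/t3.png")[175:260,225:350];b=cv2.imread("pics/s3.png")[190:275,175:300]
cv2.imwrite("pics/c3.png",np.vstack([cv2.resize(i,None,fx=3.5,fy=3.5,interpolation=cv2.INTER_CUBIC) for i in(a,b)]))
```

```text
False
pushed2 13.09 [ 0.5182 -0.0309  0.0587] F [ 11.6 -24.  -11.5] T [-4.47 -1.67  0.34] w 0.0176
along -0.07645776081604479
relax 13.79 [ 0.5184 -0.0313  0.0583] F [ 2.9 -3.2  2.6] T [-0.77 -0.66 -0.01] w 0.017
open 14.46 [ 0.5181 -0.0309  0.058 ] F [-0.4  0.6  0.1] T [ 0.03 -0.04 -0.04] w 0.0854
off 16.32 [ 0.5374 -0.1516  0.2489] F [-0.6  0.4  0.5] T [-0.05  0.05 -0.08] w 0.0855
```

View pics/c3.png

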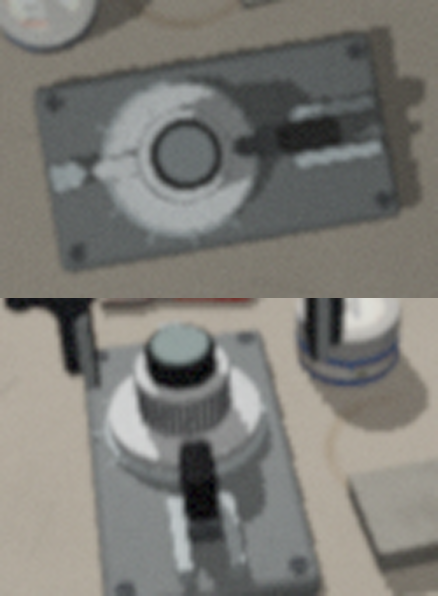

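The tongue tip at (240,146) sits in the ring's notch, and the lug at (92,172) still faces the mark. Doubling the push moved the slide only 0.3 mm, so it is against its stop.

```bash
python3 -c "
from plant import *
print(hand_in(),get_time_s())"
```

```text
the job is handed in; nothing more can be done
the job is handed in; nothing more can be done
```

The ring is clicked in opposite the mark and the lock slide is pushed home into its notch; the pot, pliers and steel block were left alone, and the job was handed in at about 16 s of the 48 s limit.

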